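# Change grip on a sprayed hexagonal vase in the V-rest and pack it

## Robot

A 6-joint arm with a two-finger parallel gripper is mounted at the origin on the work surface. World frame = base frame: x ahead of the robot, y to its left, z up, the work surface at z = 0. Lengths are in m, angles in rad, forces in N, time in s.
With the tool pointing down it reaches from about 0.25 to 0.85 m from the base axis. Payload 12.5 kg.
Tool frame: the origin (TCP) lies midway between the tips of the shut fingers; the grasp point (between the pads) lies 19 mm behind it; z points along the fingers, y is the line along which they close (so a half turn about z gives the same grasp; the last joint's range is limited). The gripper opens to 93 mm and grips with 3 to 60 N. Pads are 15 mm wide; open, the fingers measure 128 mm over their backs; the gripper's body (75 mm by 188 mm) begins 65 mm behind the grasp point.
Start: joints at [1.093, 0.351, 1.652, -0, 1.139, -0.085], TCP at [0.21, 0.508, 0.181] pointing down, gripper open.
Joint ranges: [-2.75, 2.75], [-0.79, 2.1], [0.01, 2.65], [-1.57, 4.71], [0.07, 3.14], [-2.87, 2.87]. Speed limits (rad/s): [2.22, 2.22, 2.79, 3.14, 3.14, 3.14].

## Interface

Orientations are given as [roll, pitch, yaw] about the fixed x, y, z axes, in that order (R = Rz(yaw) Ry(pitch) Rx(roll)).
In Python, from plant import arm gives the robot as it stands. The module is installed in compiled form; this text tells all that it offers.
- The arm moves only by the tool play_rows, never from a script. Its argument "commands" is a list that holds one entry, the list of rows, each a list of 7 numbers: the gripper's target within -1 to 1 (fully open at 1, half-way at 0, shut at -1), then the shift along the tool's x, y, z in m, then the turn, a rotation vector about the tool's x, y, z in degrees. A call has 1 to 10 rows; each row is the pose to reach, as a shift and turn from the pose commanded when the call began, along the tool's axes at that moment; what a row does not reach only later rows make up. A row lasts 1/10 s, in which the tool goes at most 50 mm and 8.59 degrees, less where a joint would pass 70% of its speed; a pose out of reach is approached as far as the arm can. A call with a gripper value outside its range is refused whole. The fingers move at their own pace and stop on an object; the grip force is fixed at half the most. Time passes only in rows, so rows that repeat a pose let the fingers close. It gives the time, the measured TCP pose, the force, the opening and the grip force at its end, in the units of the state.
- arm.get_state(): the state, without advancing time (a new reading comes with each control period).
- arm.capture(name): name is "scene" or "top"; returns a dict with "pixels" (480x640x3 uint8, blue, green, red), "z_map" (480x640 float32, m along the optical axis (not along the pixel's ray), 0 where there is no reading), "camera_matrix" (3x3 intrinsics, pixels), "dist" ([k1, k2, p1, p2, k3] as OpenCV has them; the pictures are not rectified), "R" (3x3) and "t" (3): a world point X has camera coordinates R X + t. Camera axes: x right, y down, z forward; pixel columns grow to the right and rows downward; lengths in m; the calibration is good to about 2 mm. A picture is of the moment at which its call begins.
- arm.close_job(): hands the job in; it is judged then, once.
The state is a dict: "time": time; "joint_pos": joint angles; "qvel": joint speeds; "effort": joint torques, N m; "position": TCP position; "tool_rot": TCP orientation; "contact_force": force on the tool from outside, world axes, zero at the start; "moment": the same for the moment, N m; "width": finger opening in m; "finger_force": force on a finger pad.
Only numpy, scipy, OpenCV 4.12 (cv2) and the standard library are available. Lean on these libraries where they do the work, as an engineer would, in place of code of your own. Each camera call takes 0.05 s, during which the arm holds its last target. There are 200 camera calls.

## Task

Take the hexagonal glass vase off its post on the spraying rail and lay it in the notches of the sloping V-rest, open end down on the foot stop, and let go of it there so that you can take it again from the side. Then pack it in the tray: lay it gently, level, on top of the three vases already there, nested in either of the two hollows between them so that its flat faces lie on theirs, closed (dark) end towards the tall end board, and push it fully home against that board. It is glass, so do not drop or knock it; leave the packed vases where they are and do not disturb the round tumblers, the tape roll or the tin.

Things in the scene. Friction and masses are not known exactly. Their poses are not given: they have to be found in the camera images.
- vase_mid (a point): centre (on the axis, half-way along) of the vase to pack: hexagonal glass tube 30 mm across flats, 34.6 across corners, 160 long, wall 3, about 110 g, dark green at the closed end fading to frosted white at the open end. Starts mouth down over a dowel of the rail. z axis: along it to the closed end; x: square to a pair of flats (every 60 deg about z is alike)
- vase_base (a point): centre of the outer face of that vase's closed end, 80 mm along z from vase_mid; same axes. The vase balances near its middle
- rail: fixed wooden rail, 350 (x) x 75 (y) x 25 mm high, origin at the centre of its underside. Three round dowels, 10 mm thick, 70 mm high above the rail's top, at x = -110, 0, 110 mm, y = 0. The vase and the two tumblers stand on the rail's top over the dowels, in any order: lift a thing 75 mm straight up to come clear
- rest: wooden foot of the sloping V-rest, fixed to the bench, 110 (x) x 150 (y, from -55 to 95) x 10 mm high; origin at its underside. It carries the cradle
- cradle: inclined part of the V-rest, fixed: board, two plates with 120 degree V-notches, foot stop. Origin: where the axis of a vase lying home meets the foot stop. y: up the slope (45 degrees) along that axis; z: square to the slope, up and away from the board; x: level, across. Home: open end on the stop (y = 0), one corner edge down in the notches, two flats square to x
- cradle_seat (a point): where the middle of a vase lying home is: cradle y = 80, x = z = 0 mm; axes as the cradle's. Plates 60 wide stand at cradle y = 22 to 30 and 104 to 112, outer tips just under z = 0; between them free down to the board at z = -38. The vase's upper 48 mm overhang freely. Board from y = -12 to 118. A vase let go in the notches slides down onto the stop
- tray: open packing tray, fixed, 106 (x) x 200 (y) mm, origin on its underside. Tall end board at +y: inner face y = 90, top z = 75 mm. Side walls 28 high, front lip 18 high at y = -102. Three grooves along y at x = -30.4, 0, 30.4 each hold a vase: corner edge down, closed end at the end board, front end at y = -70.5, axis at z = 23, top edge at z = 41
- tray_end (a point): point on the end board's inner face (tray x = 0, y = 90, z = 49 mm), axes as the tray's. A vase nested on top has its axis at tray x = -15.2 or 15.2, z = 49, a corner edge down, two upright flats that reach from z = 40.5 to 58, and is home with vase_base at y = 90 mm
- packed1_mid (a point): centre of the packed vase in the tray's groove at x = -30.4 mm: like the vase to pack, loose, lying along the tray's y; its z axis points to its closed end
- packed2_mid (a point): centre of the packed vase in the groove at x = 0; likewise
- packed3_mid (a point): centre of the packed vase in the groove at x = 30.4 mm; likewise
- tumbler1_mid (a point): centre (half-way up) of a round glass tumbler, 60 mm across, 140 tall, standing mouth down on the rail; leave alone
- tumbler2_mid (a point): centre of the other round tumbler, alike; leave alone
- tape: roll of masking tape lying flat, 96 mm across, 24 high, origin at the centre of its underside; leave alone
- tin: small round lacquer tin, 68 mm across, 75 tall, origin at the centre of its underside; leave alone

How it is judged:
On the way:
1. the vase lies home in the V-rest, open end on the foot stop (within 6 mm along, 5 mm across, 4 mm in height, 6 degrees), at rest and let go (y of vase_mid in the frame of cradle between 0.074 and 0.086 m and x of vase_mid in the frame of cradle between -0.005 and 0.005 m and z of vase_mid in the frame of cradle between -0.004 and 0.004 m and angle between the z axis of vase_mid and the y axis of cradle, either way round below 0.1 rad and y of vase_base in the frame of cradle above 0.14 m and linear speed of vase below 0.02 m/s and contact force between vase and the fingers below 0.05 N), for 0.2 s.
At the end, for the whole second after the job is handed in: The vase lies nested in a hollow on the packed vases: axis within 3 mm sideways and 2 mm in height of the nested place and within 3 degrees of the tray's length, closed end within 3 mm of the end board, at rest and let go; each packed vase within 5 mm of where it was (y of vase_base in the frame of tray between 0.087 and 0.092 m and (x of vase_mid in the frame of tray between -0.0182 and -0.0122 m or x of vase_mid in the frame of tray between 0.0122 and 0.0182 m) and z of vase_mid in the frame of tray between 0.0472 and 0.0512 m and angle between the z axis of vase_mid and the y axis of tray, either way round below 0.05 rad and linear speed of vase below 0.01 m/s and distance of each of packed1_mid, packed2_mid, packed3_mid from where it was at the start of the episode below 0.005 m); the robot touches nothing.
It fails at once if the vase is dropped: it moves faster than 0.7 m/s (a fall of 25 mm) while the fingers do not touch it (linear speed of vase above 0.7 m/s and contact force between vase and the fingers below 0.05 N).
It fails at once if the vase is knocked or pressed with more than 80 N on the V-rest, the tray or a packed vase (contact force between vase and rest above 80 N or contact force between vase and tray above 80 N or contact force between vase and packed1 above 80 N or contact force between vase and packed2 above 80 N or contact force between vase and packed3 above 80 N).
It fails at once if a tumbler, the tape roll or the tin is moved by more than 15 mm (distance of any of tumbler1_mid, tumbler2_mid, tape, tin from where it was at the start of the episode above 0.015 m).
It also fails if it takes over 67 s, if anything falls off the work surface, if the arm or the gripper's body presses on something with over 40 N, if the wrist force passes 120 N, or if a joint passes its speed limit or range.

## Working session

There is one attempt and no reset: what is moved stays moved. The work goes in short steps, Python scripts to look and compute and a tool call to move; the robot and the scene stay as the last step left them, time stands still between calls to the robot, and variables do not carry over. Pictures are saved under pics/ and viewed, at most 10 in all, crops included, and the job is handed in when it is done.

Besides the shell and the picture viewer there is one more tool, called after ">>>" as name(argument=value, ...) on one line, values as JSON. play_rows: Moves the arm, as the interface text tells. Its arguments: {"type":"object","properties":{"commands":{"type":"array"}},"required":["commands"]}

```bash
mkdir -p pics; cat > h.py <<'E'
import numpy as np, cv2
from plant import arm
from scipy.spatial.transform import Rotation as Ro
def cloud(c):
    h,w=c['z_map'].shape; u,v=np.meshgrid(np.arange(w),np.arange(h))
    p=np.stack([u,v],-1).reshape(-1,1,2).astype(np.float64)
    n=cv2.undistortPoints(p,c['camera_matrix'],np.array(c['dist'])).reshape(h,w,2)
    z=c['z_map'][...,None]; X=np.concatenate([n*z,z],-1)
    W=(X-np.array(c['t']))@np.array(c['R']); W[c['z_map']==0]=np.nan
    return W
E
python3 - <<'E'
from h import *
s=arm.get_state(); print({k:np.round(v,3).tolist() for k,v in s.items()})
for n in('scene','top'):
    c=arm.capture(n); np.savez(n+'0.npz',**c); cv2.imwrite(f'pics/{n}0.png',c['pixels'])
    R=np.array(c['R']);print(n,(-R.T@np.array(c['t'])).round(3),R[2].round(3),c['camera_matrix'][0][0],c['dist'],(c['z_map']==0).mean())
E
```

```text
{'time': 0.0, 'joint_pos': [1.093, 0.351, 1.652, -0.0, 1.139, -0.085], 'qvel': [-0.001, -0.001, 0.0, 0.0, 0.001, -0.001], 'effort': [-0.001, -49.732, -28.526, 0.07, 0.026, -0.0], 'position': [0.21, 0.508, 0.18], 'tool_rot': [-3.14, -0.0, 2.749], 'contact_force': [0.809, 0.226, 0.554], 'moment': [-0.033, -0.029, 0.017], 'finger_force': 0.0, 'width': 0.093}
scene [1.346 0.094 0.741] [-0.781 -0.099 -0.617] 451.6678378508432 [-0.02192269  0.          0.          0.          0.        ] 0.004225260416666667
top [ 0.49  -0.005  1.181] [ 0.094  0.014 -0.995] 525.0774483275912 [-0.13695922  0.          0.          0.          0.        ] 0.004013671875
```

View pics/scene0.png

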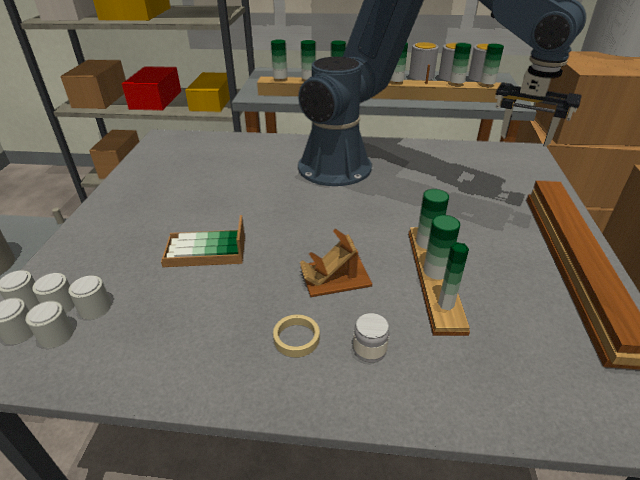

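View pics/top0.png

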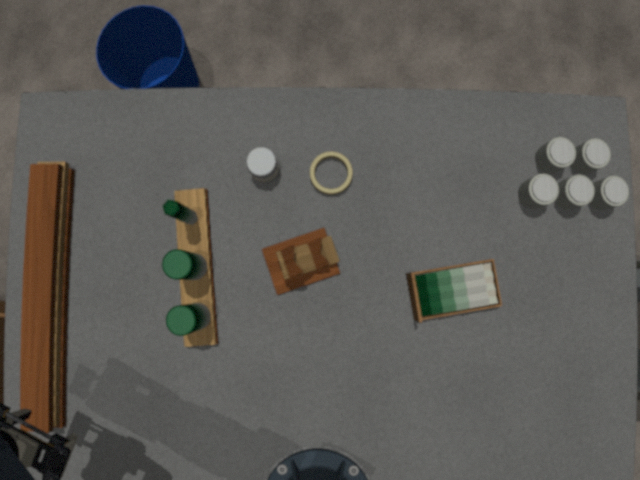

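Scene view: vase at (455,280), tumblers (434,215) and (442,245), rest (335,265), tray (205,243), tape (297,335), tin (371,337). Top view: vase cap (173,209), rest (302,262), tray (455,290), with its tall end board on the left.

```bash
cat > m.py <<'E'
from h import *
D={n:dict(np.load(n+'0.npz')) for n in('scene','top')}
W={n:cloud(D[n]) for n in D}
def box(n,u0,u1,v0,v1):
    return W[n][v0:v1,u0:u1].reshape(-1,3),D[n]['pixels'][v0:v1,u0:u1].reshape(-1,3).astype(int)
def rect(p):
    r=cv2.minAreaRect((p[:,:2]*1000).astype(np.float32)); return np.round(r[0],1),np.round(r[1],1),round(r[2],1)
# vase top
p,c=box('top',150,195,190,228); m=p[:,2]>.165; print('vase top',m.sum(),np.median(p[m],0).round(4),(p[m].min(0)+p[m].max(0))/2,rect(p[m]))
p,c=box('scene',435,475,235,315); m=p[:,2]>.181; print('vase top sc',m.sum(),np.median(p[m],0).round(4),(p[m].min(0)+p[m].max(0))/2,rect(p[m]),p[:,2].max())
for nm,b in(('rail',(160,225,180,355)),('rest',(255,345,220,300)),('tray',(400,510,250,330))):
    p,c=box('top',*b)
    zr={'rail':[(.015,.035)],'rest':[(.005,.015)],'tray':[(.005,.09),(.06,.09),(.022,.033)]}[nm]
    for a,d in zr:
        m=(p[:,2]>a)&(p[:,2]<d); print(nm,a,m.sum(),rect(p[m]),np.median(p[m],0).round(4))
a=D['top']['pixels'][225:330,255:510]; a=cv2.resize(a,None,fx=3,fy=3,interpolation=cv2.INTER_CUBIC)
b=D['scene']['pixels'][215:300,155:385]; b=cv2.resize(b,(765,283),interpolation=cv2.INTER_CUBIC)
cv2.imwrite('pics/z.png',np.vstack([a,b])[:598])
E
python3 m.py
```

```text
vase top 244 [0.6319 0.2905 0.1838] [0.63249343 0.29208804 0.17753137] (array([632.7, 292.3]), array([31.4, 31.5]), 14.5)
vase top sc 172 [0.6349 0.2911 0.1855] [0.63209924 0.29107901 0.18497708] (array([632.8, 290.9]), array([33.6, 31.2]), 16.9) nan
rail 0.015 3225 (array([523.3, 281. ]), array([350.3,  73.8]), 5.6) [0.5554 0.2745 0.0252]
rest 0.005 1691 (array([541.7,  47.4]), array([174.9, 200. ]), 0.8) [0.5204 0.0564 0.0099]
tray 0.005 4207 (array([ 476.5, -300. ]), array([173. , 243.3]), 0.0) [ 0.4778 -0.2908  0.0348]
tray 0.06 199 (array([ 464. , -202.6]), array([104.5,   7.9]), 9.5) [ 0.4651 -0.2021  0.0737]
tray 0.022 874 (array([ 479. , -296.1]), array([106.2, 197.1]), 9.7) [ 0.4778 -0.2897  0.0303]
```

View pics/z.png

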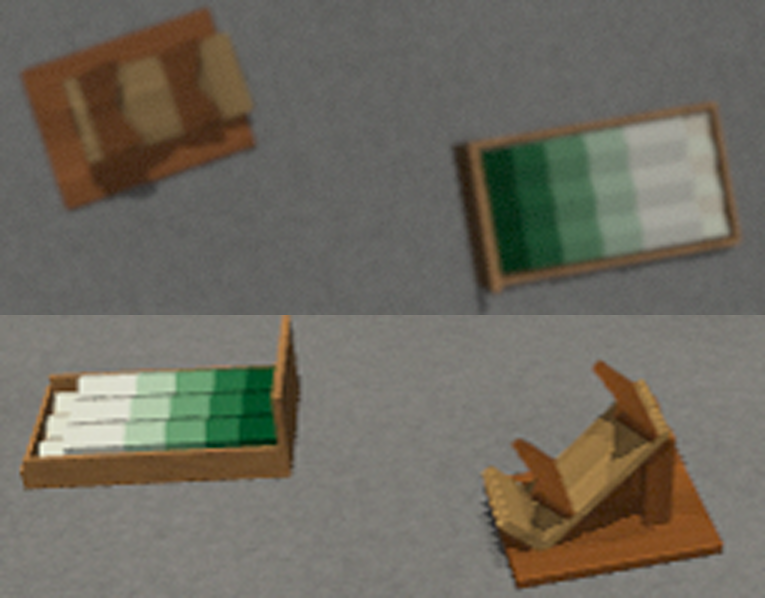

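```bash
cat > r.py <<'E'
from h import *
exec(open('m.py').read().split('# vase top')[0])
P=[]
for n,b in(('top',(255,345,220,300)),('scene',(295,378,225,300))):
    u0,u1,v0,v1=b
    hsv=cv2.cvtColor(D[n]['pixels'],cv2.COLOR_BGR2HSV)[v0:v1,u0:u1]
    w=W[n][v0:v1,u0:u1]; m=((hsv[...,1]>90)&(w[...,2]>.004)&(w[...,2]<.2)).astype(np.uint8)
    k,l,st,_=cv2.connectedComponentsWithStats(m); i=1+np.argmax(st[1:,4]); m=(l==i)
    e=cv2.erode(m.astype(np.uint8),np.ones((2,2)))>0
    f=m&(np.abs(w[...,2]-.01)<.004)
    print(n,m.sum(),rect(w[f]), 'zmax',w[m][:,2].max())
    P.append(w[m])
r=cv2.minAreaRect((P[0][np.abs(P[0][:,2]-.01)<.004][:,:2]*1000).astype(np.float32))
print(cv2.boxPoints(r))
A=np.vstack(P); np.save('rest.npy',A)
# board plane: RANSAC-like on local normals: tilt 45 deg with azimuth psi
best=None
for psi in np.deg2rad(np.arange(-40,41,1.0)):   # slope's up direction horizontally: (-sin,cos) or reverse
  for s in(1,-1):
    d=s*np.array([-np.sin(psi),np.cos(psi),0]); nrm=(-d+[0,0,1])/np.sqrt(2)
    q=P[0]@nrm; 
    hh,ed=np.histogram(q,np.arange(q.min(),q.max(),.002)); j=hh.argmax()
    if best is None or hh[j]>best[0]: best=(hh[j],np.rad2deg(psi),s,ed[j]+.001)
print(best)
E
python3 r.py
```

```text
top 3272 (array([539.8,  45. ]), array([108.8, 147.8]), 20.0) zmax 0.12579473649592376
scene 2631 (array([541.7,  44.2]), array([111.7, 150.3]), 19.4) zmax 0.12656777196931962
[[463.36407   95.79738 ]
 [513.9322   -43.091507]
 [616.17206   -5.866913]
 [565.60394  133.02197 ]]
(np.int64(307), np.float64(21.0), 1, np.float64(0.15378039684565495))
```

```bash
cat >> h.py <<'E'
def cradle_R(psi):
    d=np.array([-np.sin(psi),np.cos(psi),0]); return np.c_[[np.cos(psi),np.sin(psi),0],(d+[0,0,1])/2**.5,(-d+[0,0,1])/2**.5]
E
python3 - <<'E'
from h import *
A=np.load('rest.npy'); R=cradle_R(np.deg2rad(19.7)); o=np.array([.5472,.026,0]); q=(A-o)@R*1000
up=A[:,2]>.017
def H(v,b,l):
    h,e=np.histogram(v,b); print(l,[(int(a),int(c)) for a,c in zip(e,h) if c>3])
H(q[up,2],np.arange(-60,140,2),'z')
b=q[up]; 
# board z value by peak
h,e=np.histogram(b[:,2],np.arange(-60,140,2)); 
zb=e[h.argmax()]+1; zb=np.median(b[abs(b[:,2]-zb)<2.5][:,2]); print('zb',zb)
B=b[abs(b[:,2]-zb)<2.5]; print('board x',np.percentile(B[:,0],[1,99]),'y',np.percentile(B[:,1],[1,99]))
H(B[:,1],np.arange(-60,160,4),'board y')
T=b[b[:,2]>zb+26]; H(T[:,1],np.arange(-60,160,3),'tips y'); print('tips x',np.percentile(T[:,0],[2,98]),'zmax',np.percentile(T[:,2],98)-zb)
M=b[(b[:,2]>zb+6)]; H(M[:,1],np.arange(-60,160,3),'above y')
for y0 in range(-40,140,8):
    s=M[(M[:,1]>=y0)&(M[:,1]<y0+8)]
    if len(s)>5: print(y0,len(s),s.min(0).round(),s.max(0).round())
E
```

```text
z [(-28, 5), (-26, 6), (-22, 5), (-20, 11), (-18, 15), (-16, 14), (-14, 10), (-12, 10), (-10, 12), (-8, 9), (-6, 13), (-4, 6), (-2, 8), (0, 12), (2, 5), (4, 17), (6, 9), (8, 13), (10, 10), (12, 11), (14, 20), (16, 18), (18, 13), (20, 6), (22, 9), (24, 14), (26, 42), (28, 97), (30, 278), (32, 423), (34, 416), (36, 127), (38, 72), (40, 83), (42, 77), (44, 69), (46, 97), (48, 79), (50, 87), (52, 90), (54, 102), (56, 110), (58, 105), (60, 87), (62, 88), (64, 66), (66, 102), (68, 92), (70, 67), (72, 27)]
zb 33.3629784122959
board x [-29.6335138  29.9015686] y [ -6.72656273 111.98406408]
board y [(-8, 27), (-4, 22), (0, 14), (4, 8), (8, 7), (12, 4), (16, 5), (20, 40), (24, 61), (28, 57), (32, 48), (36, 45), (40, 52), (44, 54), (48, 51), (52, 54), (56, 52), (60, 55), (64, 51), (68, 34), (72, 31), (76, 29), (80, 22), (84, 14), (88, 8), (92, 7), (96, 5), (100, 8), (104, 67), (108, 69), (112, 9)]
tips y [(-18, 9), (-15, 44), (-12, 48), (-9, 111), (-6, 57), (15, 24), (18, 38), (21, 63), (24, 13), (96, 18), (99, 35), (102, 54), (105, 43)]
tips x [-29.53674042  29.4196082 ] zmax 39.32003876342584
above y [(-18, 13), (-15, 55), (-12, 67), (-9, 263), (-6, 132), (-3, 4), (12, 4), (15, 46), (18, 62), (21, 243), (24, 97), (27, 4), (96, 35), (99, 56), (102, 152), (105, 211), (108, 12)]
-24 7 [-12. -18.  42.] [ 33. -16.  72.]
-16 169 [-30. -16.  40.] [30. -8. 74.]
-8 358 [-33.  -8.  40.] [30. -2. 74.]
8 15 [-28.  13.  45.] [28. 16. 68.]
16 340 [-33.  16.  39.] [31. 24. 73.]
24 101 [-30.  24.  40.] [30. 28. 70.]
96 166 [-31.  96.  39.] [ 31. 104.  72.]
104 300 [-33. 104.  39.] [ 30. 110.  73.]
```

```bash
cat > g.py <<'E'
from h import *
exec(open('m.py').read().split('# vase top')[0])
A=W['scene'][235:320,435:475].reshape(-1,3); A=A[(A[:,2]>.06)&(A[:,2]<.18)&(np.hypot(A[:,0]-.6325,A[:,1]-.2915)<.03)]
print(len(A))
c=np.array([.6325,.2915]); q=(A[:,:2]-c)*1000; th=np.arctan2(q[:,1],q[:,0])
for a in range(-90,90,10):
    m=abs(np.rad2deg(th)-a)<5
    if m.sum()>5: print(a,m.sum(),np.hypot(*q[m].T).mean().round(1))
for a in range(-20,40,4):  # residual to hexagon flats at a+60k
    n=np.deg2rad(a+60*np.arange(6)); d=(q@np.array([np.cos(n),np.sin(n)])).max(1); print(a,d.mean().round(2),d.std().round(3))
A=np.load('rest.npy'); R=cradle_R(np.deg2rad(19.7)); o=np.array([.5472,.026,0]); q=(A-o)@R*1000
q=q[(A[:,2]>.017)&(q[:,2]>41)]; ys=[np.median(q[(q[:,1]>a)&(q[:,1]<b),1]) for a,b in((-10,-2),(20,27),(102,110))]; print(ys)
O=o+R@[0,-.0064,.0714]; print('cradle',O,'seat',O+R@[0,.08,0])
E
python3 g.py
```

```text
794
-90 38 16.0
-80 31 15.4
-70 36 15.3
-60 40 15.4
-50 34 16.6
-40 72 17.0
-30 63 16.1
-20 64 15.3
-10 64 14.9
0 59 15.4
10 75 16.2
20 48 16.5
30 27 16.0
40 24 15.3
50 28 15.0
60 23 15.2
70 25 15.9
80 17 16.6
-20 15.12 1.192
-16 15.09 1.083
-12 15.06 1.02
-8 15.06 1.029
-4 15.08 1.11
0 15.11 1.227
4 15.15 1.343
8 15.18 1.448
12 15.21 1.518
16 15.22 1.572
20 15.22 1.596
24 15.21 1.573
28 15.2 1.52
32 15.18 1.434
36 15.15 1.321
[np.float64(-6.730957883534045), np.float64(23.258546267387295), np.float64(105.26887587090252)]
cradle [ 0.56574459 -0.02579303  0.04596194] seat [0.5466756  0.02746458 0.10253048]
```

```bash
cat >> h.py <<'E'
O=np.array([.5658,-.0260,.0457]); RC=cradle_R(np.deg2rad(19.7))
def down(yaw): return np.c_[[np.sin(np.deg2rad(yaw)),-np.cos(np.deg2rad(yaw)),0],[np.cos(np.deg2rad(yaw)),np.sin(np.deg2rad(yaw)),0],[0,0,-1]]*np.array([-1,1,1]) # yaw of tool y
def go(*targets,show=True):
    s=arm.get_state(); p=np.array(s['position']); R=Ro.from_euler('xyz',s['tool_rot']).as_matrix()
    print('t',round(s['time'],2),'p',p.round(4),'rpy',np.rad2deg(s['tool_rot']).round(1),'q',np.round(s['joint_pos'],2),'F',np.round(s['contact_force'],1),'w',round(s['width'],4),s['finger_force'])
    for P,T in targets:
        print((R.T@(np.array(P)-p)*1000).round(1),Ro.from_matrix(R.T@T).as_rotvec(degrees=True).round(1))
E
python3 - <<'E'
from h import *
print(down(67.5)); go(([.6325,.2915,.27],down(49.5)),([.6325,.2915,.143],down(49.5)))
E
```

```text
[[-0.92387953  0.38268343  0.        ]
 [ 0.38268343  0.92387953  0.        ]
 [-0.          0.         -1.        ]]
t 0.1 p [0.2103 0.5078 0.1804] rpy [-179.9   -0.   157.5] q [ 1.09  0.35  1.65  0.    1.14 -0.08] F [-0.1  0.5 -0. ] w 0.093 0.0
[-472.8  -38.3  -89.6] [-0.1  0.  18. ]
[-472.8  -38.2   37.4] [-0.1  0.  18. ]
```

>>> play_rows(commands=[[[1,0,0,-0.05,0,0,0],[1,0,0,-0.09,0,0,0],[1,-0.05,0,-0.09,0,0,3],[1,-0.1,0,-0.09,0,0,6],[1,-0.15,-0.01,-0.09,0,0,9],[1,-0.2,-0.02,-0.09,0,0,12],[1,-0.25,-0.02,-0.09,0,0,15],[1,-0.3,-0.03,-0.09,0,0,18],[1,-0.35,-0.03,-0.09,0,0,18],[1,-0.4,-0.035,-0.09,0,0,18]]])

```text
time: 1.1
position: [0.5655, 0.3229, 0.2706]
tool_rot: [-3.141, -0.0, 2.435]
contact_force: [0.1, 0.2, 0.4]
width: 0.0929
finger_force: 0.0
```

```bash
python3 -c "
from h import *
go(([.6325,.2915,.27],down(49.5)),([.6325,.2915,.143],down(49.5)))"
```

```text
t 1.1 p [0.5655 0.3229 0.2706] rpy [-180.    -0.   139.5] q [ 0.45  0.48  1.25  0.    1.42 -0.42] F [0.1 0.2 0.4] w 0.0929 0.0
[-71.4  19.6   0.6] [-0. -0. -0.]
[-71.4  19.7 127.6] [-0. -0. -0.]
```

>>> play_rows(commands=[[[1,-0.036,0.01,0,0,0,0],[1,-0.0705,0.0195,0,0,0,0],[1,-0.0705,0.0195,0.04,0,0,0],[1,-0.0705,0.0195,0.08,0,0,0],[1,-0.0705,0.0195,0.11,0,0,0],[1,-0.0705,0.0195,0.1275,0,0,0],[0,-0.0705,0.0195,0.1275,0,0,0],[-1,-0.0705,0.0195,0.1275,0,0,0],[-1,-0.0705,0.0195,0.1275,0,0,0],[-1,-0.0705,0.0195,0.1275,0,0,0]]])

```text
time: 2.1
position: [0.6307, 0.2934, 0.1448]
tool_rot: [3.14, 0.001, 2.435]
contact_force: [-0.3, -0.2, 0.3]
width: 0.0658
finger_force: 0.0
```

```bash
python3 -c "
from h import *
go()"
```

```text
t 2.1 p [0.6307 0.2934 0.1448] rpy [1.799e+02 1.000e-01 1.395e+02] q [ 0.37  0.65  1.27  0.    1.22 -0.5 ] F [-0.3 -0.2  0.3] w 0.0658 0.0
```

>>> play_rows(commands=[[[-1,0,0,0,0,0,0],[-1,0,0,0,0,0,0],[-1,0,0,0,0,0,0],[-1,0,0,0,0,0,0],[-1,0,0,0,0,0,0],[-1,0,0,0,0,0,0],[-1,0,0,0,0,0,0],[-1,0,0,0,0,0,0]]])

```text
time: 2.9
position: [0.6302, 0.2931, 0.1435]
tool_rot: [3.142, 0.0, 2.435]
contact_force: [-0.8, 0.9, 0.4]
width: 0.0292
finger_force: 30.0
```

```bash
python3 -c "
from h import *
go()"
```

```text
t 2.9 p [0.6302 0.2931 0.1435] rpy [180.    0.  139.5] q [ 0.37  0.65  1.27 -0.    1.22 -0.5 ] F [-0.8  0.9  0.4] w 0.0292 29.999973932281137
```

```bash
cat >> h.py <<'E'
T1=np.c_[np.cross(RC[:,0],-RC[:,1]),RC[:,0],-RC[:,1]]
E
python3 -c "
from h import *
P=lambda y,z:O+RC@[0,y,z]
print(P(.133,.07),P(.1185,0),np.linalg.det(T1))
go(([.6302,.2931,.2435],down(49.5)),([.6,.2,.29],down(19.7)),(P(.135,.08),down(19.7)),(P(.135,.08),T1))"
```

```text
[0.55078317 0.01594037 0.18924268] [0.53755406 0.05288784 0.12949215] 0.9999999999999998
t 2.9 p [0.6302 0.2931 0.1435] rpy [180.    0.  139.5] q [ 0.37  0.65  1.27 -0.    1.22 -0.5 ] F [-0.8  0.9  0.4] w 0.0292 29.999973932281137
[  -0.   -0. -100.] [ 0.  0. -0.]
[ -37.5  -90.4 -146.5] [ 0.   0.  29.8]
[-124.6 -265.2  -54.3] [ 0.   0.  29.8]
[-124.6 -265.2  -54.3] [ 11.7 -44.   28.2]
```

>>> play_rows(commands=[[[-1,0,0,-0.015,0,0,0],[-1,0,0,-0.05,0,0,0],[-1,0,0,-0.09,0,0,0],[-1,0,0,-0.12,0,0,0],[-1,-0.01,-0.025,-0.147,0,0,6],[-1,-0.025,-0.06,-0.147,0,0,13],[-1,-0.038,-0.09,-0.147,0,0,20],[-1,-0.05,-0.13,-0.147,0,0,26],[-1,-0.065,-0.17,-0.147,0,0,29.8],[-1,-0.075,-0.19,-0.147,0,0,29.8]]])

```text
time: 3.9
position: [0.5626, 0.0976, 0.2919]
tool_rot: [3.141, 0.001, 1.911]
contact_force: [-0.2, 0.8, -0.9]
width: 0.0291
finger_force: 30.0
```

```bash
python3 -c "
from h import *
P=lambda y,z:O+RC@[0,y,z]
go((P(.16,.1),T1),(P(.135,.06),T1),(P(.1185,0),T1))"
```

```text
t 3.9 p [0.5626 0.0976 0.2919] rpy [180.    0.  109.5] q [ 0.09  0.3   1.44 -0.    1.39 -0.25] F [-0.2  0.8 -0.9] w 0.0291 29.998732740059495
[-75.1 -38.5  62.3] [ -0.  -45.   -0.2]
[-64.5 -38.5 108.3] [ -0.  -45.   -0.2]
[-33.7 -38.7 162.4] [ -0.  -45.   -0.2]
```

>>> play_rows(commands=[[[-1,-0.01,-0.01,0,0,-7,0],[-1,-0.025,-0.02,0,0,-14,0],[-1,-0.04,-0.03,0.01,0,-21,0],[-1,-0.055,-0.0385,0.02,0,-28,0],[-1,-0.065,-0.0385,0.035,0,-35,0],[-1,-0.075,-0.0385,0.05,0,-42,0],[-1,-0.075,-0.0385,0.062,0,-45,0],[-1,-0.075,-0.0385,0.062,0,-45,0],[-1,-0.075,-0.0385,0.062,0,-45,0]]])

```text
time: 4.8
position: [0.5532, 0.0167, 0.2294]
tool_rot: [3.14, 0.784, 1.913]
contact_force: [-0.3, -0.3, -0.7]
width: 0.0293
finger_force: 30.0
```

```bash
cat > v.py <<'E'
from h import *
import sys
# vase axis as seen: green+white pixels near tool; 
P=lambda y,z:O+RC@[0,y,z]
go((P(.16,.1),T1),(P(.135,.05),T1),(P(.1185,0),T1))
ims=[]
for n in('scene','top'):
    c=arm.capture(n); np.savez(f'{n}{sys.argv[1]}.npz',**c); ims.append(c['pixels'])
a=cv2.resize(ims[0][130:310,260:500],(800,600))
cv2.imwrite(f'pics/c{sys.argv[1]}.png',a)
for n in('scene','top'):
    c=np.load(f'{n}{sys.argv[1]}.npz'); w=cloud(c); q=(w-O)@RC*1000
    m=(q[...,1]>5)&(q[...,1]<125)&(abs(q[...,0])<30)&(q[...,2]>15)&(q[...,2]<135)
    m=cv2.morphologyEx(m.astype(np.uint8),cv2.MORPH_OPEN,np.ones((3,3)))>0
    B=q[m]
    for y in range(5,125,20):
        s=B[(B[:,1]>y)&(B[:,1]<y+20)]
        if len(s)>10: print(n,y,len(s),'x',np.percentile(s[:,0],[3,97]).round(1),'z',np.percentile(s[:,2],[3,50,97]).round(1))
E
python3 v.py 1
```

```text
t 4.8 p [0.5532 0.0167 0.2294] rpy [179.9  44.9 109.6] q [ 0.35  0.36  1.75 -0.86  1.2   0.41] F [-0.3 -0.3 -0.7] w 0.0293 29.998700846917927
[-1.5 -2.5  1.3] [ 0.  -0.1 -0. ]
[48.5 -2.6 26.4] [ 0.  -0.1 -0. ]
[98.4 -2.6 43. ] [ 0.  -0.1 -0. ]
scene 45 124 x [ 3.  19.7] z [ 91.3 107.2 116.5]
scene 65 125 x [ 1.2 18.9] z [ 93.2 109.6 117.2]
scene 85 126 x [ 0.8 18.3] z [ 93.6 108.9 116.7]
scene 105 130 x [ 1.8 18.7] z [ 93.9 109.7 118. ]
top 45 107 x [-10.7  18. ] z [103.8 109.4 115. ]
top 65 100 x [-10.9  17.9] z [104.3 111.  115.2]
top 85 112 x [-10.9  18. ] z [106.  111.1 116. ]
top 105 107 x [-10.9  17.5] z [107.4 112.  116.8]
```

View pics/c1.png

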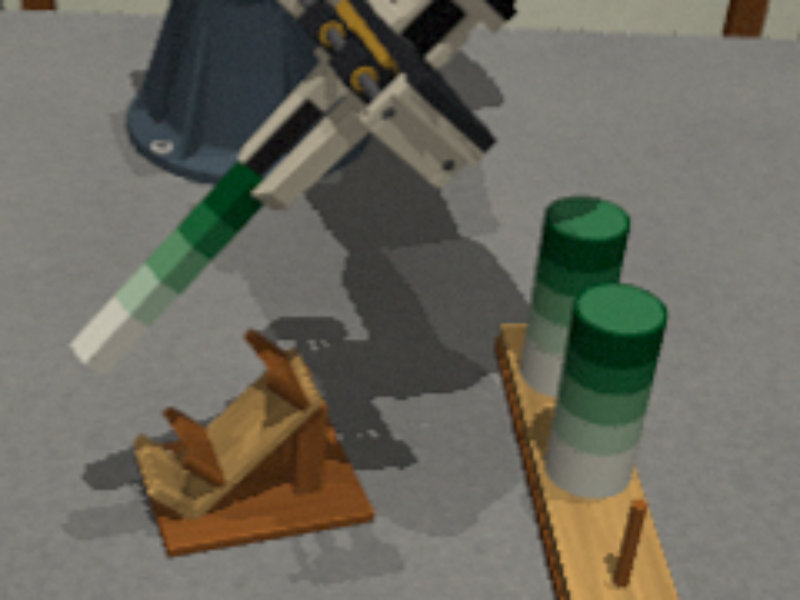

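Vase held at 45° (crop (80,350)–(250,180)), about 10 cm above the cradle (230,430), correctly oriented.

>>> play_rows(commands=[[[-1,0.015,-0.002,0.01,0,-2,0],[-1,0.04,-0.003,0.02,0,-2,0],[-1,0.06,-0.003,0.03,0,-2,0],[-1,0.075,-0.003,0.038,0,-2,0],[-1,0.085,-0.003,0.04,0,-2,0],[-1,0.09,-0.003,0.04,0,-2,0],[-1,0.09,-0.003,0.04,0,-2,0]]])

```text
time: 5.6
position: [0.5384, 0.049, 0.1371]
tool_rot: [3.14, 0.82, 1.913]
contact_force: [0.0, -0.5, -0.9]
width: 0.0295
finger_force: 30.0
```

```bash
cat > w.py <<'E'
from h import *
import sys
P=lambda y,z:O+RC@[0,y,z]
go((P(.1185,0),T1))
for n in('scene','top'):
    c=arm.capture(n); np.savez(f'{n}{sys.argv[1]}.npz',**c)
    w=cloud(c); q=(w-O)@RC*1000
    hsv=cv2.cvtColor(c['pixels'],cv2.COLOR_BGR2HSV).astype(int)
    col=((hsv[...,0]>45)&(hsv[...,0]<95)&(hsv[...,1]>40))|((hsv[...,1]<40)&(hsv[...,2]>150))
    m=col&(q[...,1]>-10)&(q[...,1]<170)&(abs(q[...,0])<30)&(q[...,2]>-22)&(q[...,2]<40)
    B=q[m]; print(n,len(B),'y',np.percentile(B[:,1],[1,99]).round(1))
    for y in (5,35,70,115):
        s=B[(B[:,1]>y)&(B[:,1]<y+20)]
        if len(s)>10: print(n,y,len(s),'x',np.percentile(s[:,0],[3,97]).round(1),'z',np.percentile(s[:,2],[3,50,97]).round(1))
a=np.hstack([cv2.resize(np.load(f'scene{sys.argv[1]}.npz')['pixels'][190:310,270:410],(400,343)),cv2.resize(np.load(f'top{sys.argv[1]}.npz')['pixels'][200:320,240:380],(400,343))])
cv2.imwrite(f'pics/d{sys.argv[1]}.png',a)
E
python3 w.py 2
```

```text
t 5.6 p [0.5384 0.049  0.1371] rpy [179.9  47.  109.6] q [ 0.44  0.51  1.81 -0.93  1.14  0.65] F [ 0.  -0.5 -0.9] w 0.0295 29.99882386531681
[8.3 0.5 2.3] [ 0.  2. -0.]
scene 779 y [  7.6 164. ]
scene 5 62 x [-1.  15.1] z [18.8 24.6 28.7]
scene 35 67 x [-0.6 14.1] z [14.  24.2 30. ]
scene 70 92 x [-1.2 15. ] z [ 5.4 22.3 29.3]
scene 115 119 x [-2.2 15.1] z [ 4.5 21.7 29.1]
top 581 y [ 28.8 166.2]
top 70 63 x [-14.4  12. ] z [11.2 23.2 27.7]
top 115 103 x [-14.3  11.9] z [18.6 23.1 27.8]
```

View pics/d2.png

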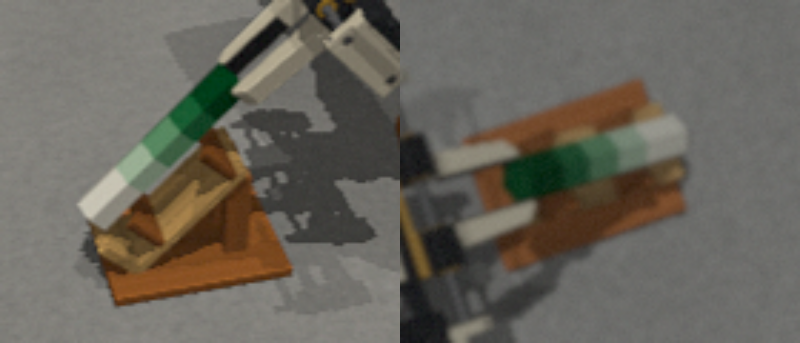

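Vase aligned over the notches, a few mm above: open end at (95,215) left of the stop, axis centred in the top view.

>>> play_rows(commands=[[[-1,0.002,0,0,0,0,0],[-1,0.004,0,0,0,0,0],[-1,0.006,0,0,0,0,0],[-1,0.007,0,0,0,0,0],[-1,0.008,0,0.001,0,0,0],[-1,0.008,0,0.001,0,0,0],[-1,0.008,0,0.001,0,0,0]]])

```text
time: 6.4
position: [0.5365, 0.0531, 0.1299]
tool_rot: [-3.142, 0.82, 1.915]
contact_force: [-0.7, -0.2, -0.7]
width: 0.029
finger_force: 30.0
```

```bash
python3 w.py 3
```

```text
t 6.4 p [0.5365 0.0531 0.1299] rpy [-180.    47.   109.7] q [ 0.44  0.53  1.82 -0.93  1.13  0.67] F [-0.7 -0.2 -0.7] w 0.029 29.998759631998837
[-0.   0.9  0.7] [-0.  2. -0.]
scene 775 y [  5.1 162. ]
scene 5 68 x [-4.1 13.7] z [10.5 16.5 21.3]
scene 35 66 x [-2.8 13.7] z [ 0.2 15.8 20.3]
scene 70 97 x [-2.  14.6] z [-2.5 13.6 20.6]
scene 115 116 x [-3.8 14.7] z [-3.8 12.9 21.7]
top 576 y [ 27.6 164.4]
top 70 74 x [-15.  12.] z [ 8.5 14.8 19.5]
top 115 105 x [-15.1  11.6] z [ 8.7 14.2 20.1]
```

>>> play_rows(commands=[[[-1,0.001,0,0.0005,0,0,0],[-1,0.002,0,0.001,0,0,0],[-1,0.003,0,0.0015,0,0,0],[-1,0.003,0,0.0015,0,0,0],[-1,0.003,0,0.0015,0,0,0]]])

```text
time: 7.0
position: [0.5362, 0.054, 0.1268]
tool_rot: [-3.142, 0.82, 1.915]
contact_force: [0.5, 0.1, -1.0]
width: 0.0289
finger_force: 30.0
```

```bash
python3 w.py 4
```

```text
t 7.0 p [0.5362 0.054  0.1268] rpy [-180.    47.   109.7] q [ 0.45  0.53  1.82 -0.93  1.13  0.67] F [ 0.5  0.1 -1. ] w 0.0289 29.999196552671492
[-3.   0.9 -0.8] [-0.  2.  0.]
scene 783 y [  4.  160.9]
scene 5 66 x [-0.8 15.1] z [ 8.9 14.5 20.9]
scene 35 67 x [-2.7 14.5] z [-0.8 14.4 18.5]
scene 70 104 x [-1.5 14.7] z [-4.9 10.7 19.2]
scene 115 123 x [-6.3 15.4] z [-6.6 10.5 18.6]
top 588 y [ 13.8 162.3]
top 5 15 x [ 2.6 11.2] z [ 9.8 15.1 17.2]
top 70 84 x [-14.9  11.6] z [ 3.5 12.  16.9]
top 115 111 x [-14.8  11.5] z [ 6.5 12.  17.1]
```

>>> play_rows(commands=[[[-1,0,0,0.0005,0,0.5,0],[-1,0.0005,0,0.001,0,1,0],[-1,0.001,0,0.001,0,1,0],[-1,0.001,0,0.001,0,1,0]]])

```text
time: 7.5
position: [0.5365, 0.0541, 0.1259]
tool_rot: [3.14, 0.803, 1.914]
contact_force: [-1.1, 3.3, 6.4]
width: 0.029
finger_force: 30.0
```

```bash
python3 w.py 5
```

```text
t 7.5 p [0.5365 0.0541 0.1259] rpy [179.9  46.  109.6] q [ 0.44  0.53  1.82 -0.92  1.12  0.66] F [-1.1  3.3  6.4] w 0.029 30.001306612975895
[-3.6  0.6 -1.4] [ 0.  1. -0.]
scene 770 y [  3.5 160.1]
scene 5 64 x [-2.3 14.4] z [ 8.2 13.7 19.1]
scene 35 67 x [-0.4 14.6] z [-1.1 13.4 18.9]
scene 70 102 x [-1.6 15.1] z [-6.  11.6 18.9]
scene 115 121 x [-4.3 15.3] z [-6.1 11.1 18.1]
top 578 y [ 16.5 162.3]
top 5 11 x [ 3.6 12.1] z [ 7.6 11.5 14.3]
top 70 83 x [-14.5  11.5] z [ 5.5 11.7 16.5]
top 115 106 x [-14.6  11.8] z [ 6.  12.1 16.8]
```

Contact, about 7 N. Releasing.

>>> play_rows(commands=[[[-0.1,0,0,0,0,0,0],[-0.1,0,0,0,0,0,0],[0.1,0,0,0,0,0,0],[0.3,0,0,0,0,0,0],[0.3,0,0,0,0,0,0],[0.3,0,0,0,0,0,0]]])

```text
time: 8.2
position: [0.5362, 0.0539, 0.1253]
tool_rot: [-3.141, 0.803, 1.915]
contact_force: [0.2, 0.0, 0.5]
width: 0.06
finger_force: 0.0
```

```bash
python3 w.py 6
```

```text
t 8.2 p [0.5362 0.0539 0.1253] rpy [-180.    46.   109.7] q [ 0.44  0.53  1.82 -0.92  1.12  0.66] F [0.2 0.  0.5] w 0.06 0.0
[-4.   1.  -1.9] [-0.  1. -0.]
scene 792 y [  3.7 160. ]
scene 5 66 x [-0.6 14.7] z [ 7.9 14.4 19.2]
scene 35 69 x [-2. 15.] z [-5.9 13.9 18.5]
scene 70 105 x [-2.3 15.6] z [-5.  11.1 18.6]
scene 115 120 x [-2.8 14.8] z [-5.6 11.1 18.3]
top 566 y [ 27.  161.7]
top 70 83 x [-14.6  12.1] z [ 2.1 12.  16.7]
top 115 105 x [-14.1  12.1] z [ 7.2 11.7 16.5]
```

View pics/d6.png

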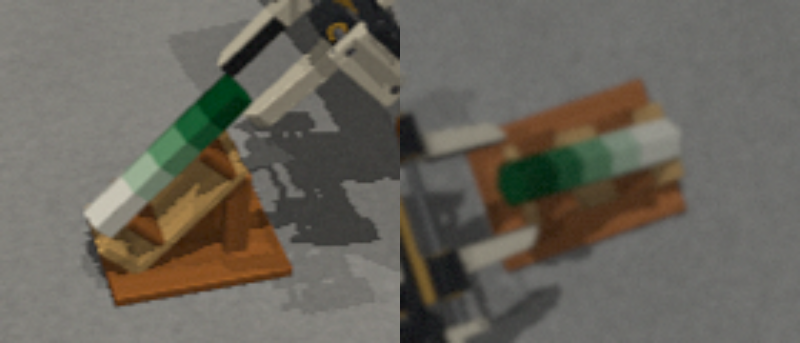

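Vase is home in the rest, fingers open clear of it (both sides visible). Withdrawing up the slope, then swinging to the side grasp.

>>> play_rows(commands=[[[0.5,0,0,-0.03,0,0,0],[0.5,0,0,-0.075,0,0,0],[0.5,-0.04,0,-0.085,0,8,0],[0.5,-0.08,0,-0.085,0,16,0],[0.5,-0.11,0,-0.085,0,24,0],[0.5,-0.13,0,-0.07,0,32,0],[0.5,-0.14,0,-0.05,0,40,0],[0.5,-0.145,0,-0.03,0,48,0],[0.5,-0.145,0,-0.01,0,56,0],[0.5,-0.145,0,0.01,0,64,0]]])

```text
time: 9.3
position: [0.5732, -0.0487, 0.2234]
tool_rot: [3.138, -0.319, 1.915]
contact_force: [-0.0, 0.7, 0.1]
width: 0.0698
finger_force: 0.0
```

```bash
cat >> h.py <<'E'
T2=np.c_[RC[:,1],RC[:,0],-RC[:,2]]
E
python3 -c "
from h import *
P=lambda y,z:O+RC@[-.0008,y,z]
print(np.linalg.det(T2))
go((P(.08,.12),T2),(P(.08,.05),T2),(P(.08,-.0055),T2))"
```

```text
0.9999999999999998
t 9.3 p [ 0.5732 -0.0487  0.2234] rpy [179.8 -18.3 109.7] q [-0.31  0.46  1.42  0.26  1.46 -0.7 ] F [-0.   0.7  0.1] w 0.0698 0.0
[-15.6  -0.2  33. ] [ 0.2 26.7  0.1]
[15.9 -0.4 95.6] [ 0.2 26.7  0.1]
[ 40.9  -0.5 145.1] [ 0.2 26.7  0.1]
```

>>> play_rows(commands=[[[0.5,-0.005,0,0.01,0,8,0],[0.5,-0.01,0,0.02,0,16,0],[0.5,-0.015,0,0.03,0,24,0],[0.5,-0.0156,0,0.033,0,26.7,0],[0.5,0,0,0.064,0,26.7,0],[0.5,0.0159,0,0.0956,0,26.7,0],[0.5,0.0159,0,0.0956,0,26.7,0],[0.5,0.0159,0,0.0956,0,26.7,0]]])

```text
time: 10.1
position: [0.5577, -0.0053, 0.1375]
tool_rot: [3.141, -0.779, 1.916]
contact_force: [0.1, -1.6, 1.0]
width: 0.0698
finger_force: 0.0
```

```bash
python3 -c "
from h import *
P=lambda y,z:O+RC@[-.0008,y,z]
go((P(.08,-.0055),T2))"
```

```text
t 10.1 p [ 0.5577 -0.0053  0.1375] rpy [180.  -44.6 109.8] q [-0.4   0.71  1.42  0.55  1.59 -0.9 ] F [ 0.1 -1.6  1. ] w 0.0698 0.0
[-0.3 -0.2 54.7] [-0.   0.4  0.1]
```

>>> play_rows(commands=[[[0.5,0,0,0.02,0,0.4,0],[0.5,0,0,0.04,0,0.4,0],[0.5,0,0,0.05,0,0.4,0],[0.5,0,0,0.0545,0,0.4,0],[0.1,0,0,0.0545,0,0.4,0],[0,0,0,0.0545,0,0.4,0],[-0.1,0,0,0.0545,0,0.4,0],[-0.2,0,0,0.0545,0,0.4,0],[-0.2,0,0,0.0545,0,0.4,0]]])

```text
time: 11.0
position: [0.5447, 0.0303, 0.0981]
tool_rot: [3.141, -0.787, 1.915]
contact_force: [-0.4, -0.0, -0.8]
width: 0.0381
finger_force: 0.0
```

```bash
python3 -c "
exec(open('w.py').read().replace('sys.argv[1]','\"7\"').replace('.1185,0),T1','.08,-.0055),T2'))"
```

```text
t 11.0 p [0.5447 0.0303 0.0981] rpy [180.  -45.1 109.7] q [-0.35  0.73  1.51  0.58  1.49 -0.92] F [-0.4 -0.  -0.8] w 0.0381 0.0
[0.4 0.9 0.1] [ 0.  -0.1 -0. ]
scene 641 y [  8.8 160.2]
scene 5 28 x [ 6.3 14.4] z [ 7.9 11.2 14.1]
scene 35 18 x [-2.  14.4] z [-7.1 10.8 18.7]
scene 70 96 x [-1.5 15.4] z [-5.1 10.8 18. ]
scene 115 122 x [-5.8 14.9] z [-6.4 11.3 18.8]
top 551 y [ 73.3 161.6]
top 70 87 x [-14.6  12.4] z [ 1.2 12.  16. ]
top 115 105 x [-14.7  12.1] z [ 5.7 11.5 16.7]
```

View pics/d7.png

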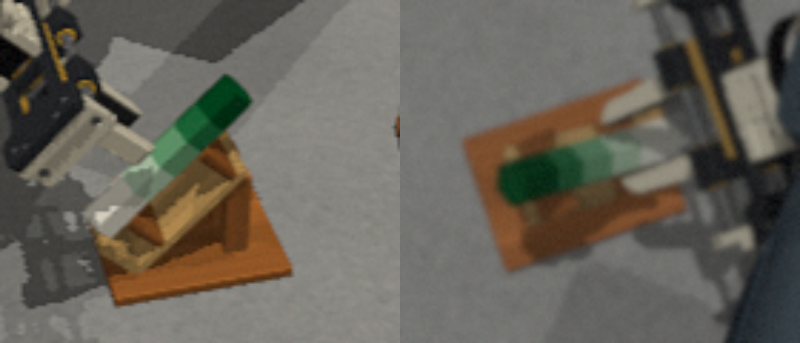

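Fingers straddle the vase's middle, clear of both plates. Closing and lifting.

>>> play_rows(commands=[[[-1,0,0,0,0,0,0],[-1,0,0,0,0,0,0],[-1,0,0,0,0,0,0],[-1,0,0,0,0,0,0],[-1,0,0,0,0,0,0],[-1,0,0,0,0,0,0]]])

```text
time: 11.7
position: [0.5446, 0.0305, 0.098]
tool_rot: [3.142, -0.787, 1.915]
contact_force: [0.0, -0.4, 0.5]
width: 0.0006
finger_force: 0.0
```

```bash
python3 -c "
from h import *
go()"
```

```text
t 11.7 p [0.5446 0.0305 0.098 ] rpy [180.  -45.1 109.7] q [-0.35  0.73  1.51  0.58  1.49 -0.92] F [ 0.  -0.4  0.5] w 0.0006 0.0
```

```bash
python3 -c "
exec(open('w.py').read().replace('sys.argv[1]','\"8\"').replace('.1185,0),T1','.08,-.0055),T2'))"
```

```text
t 11.7 p [0.5446 0.0305 0.098 ] rpy [180.  -45.1 109.7] q [-0.35  0.73  1.51  0.58  1.49 -0.92] F [ 0.  -0.4  0.5] w 0.0006 0.0
[ 0.4  0.9 -0.2] [ 0.  -0.1 -0. ]
scene 760 y [  9.9 159.8]
scene 5 57 x [-1.  14.4] z [ 8.8 13.7 18.7]
scene 35 62 x [ 1.  14.4] z [ 1.2 12.9 18. ]
scene 70 105 x [-3.4 15. ] z [-4.8 11.6 18.7]
scene 115 124 x [-4.  15.2] z [-6.  11.2 18.4]
top 552 y [ 73.5 161.9]
top 70 81 x [-14.5  12.5] z [ 3.2 11.3 17.2]
top 115 103 x [-14.2  11.9] z [ 6.4 11.9 16.5]
```

View pics/d8.png

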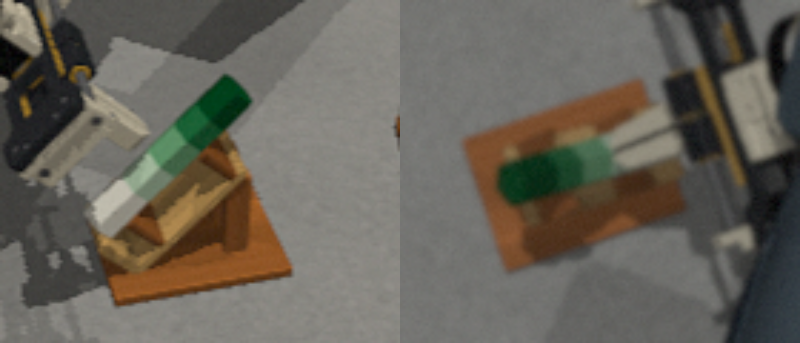

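The fingers shut just above the vase (tip (148,133) in the scene crop, vase untouched at home): the real tips are short of the reported TCP. Measuring the tip.

```bash
python3 - <<'E'
from h import *
for n in('scene','top'):
    for k in('7','8'):
        c=np.load(f'{n}{k}.npz'); q=(cloud(c)-O)@RC*1000
        m=(q[...,1]>60)&(q[...,1]<100)&(q[...,2]>-10)&(q[...,2]<90)&(abs(q[...,0])<60)
        B=q[m]; px=c['pixels'][m]
        print(n,k)
        for z in range(-10,60,5):
            s=B[(B[:,2]>=z)&(B[:,2]<z+5)]; pp=px[(B[:,2]>=z)&(B[:,2]<z+5)]
            if len(s)>4: print(z,len(s),'x',np.percentile(s[:,0],[5,95]).round(),'y',np.percentile(s[:,1],[5,95]).round(),pp.mean(0).round())
E
```

```text
scene 7
-10 13 x [10. 14.] y [61. 96.] [ 86. 111.  86.]
-5 27 x [11. 15.] y [64. 99.] [ 81. 107.  79.]
0 29 x [10. 15.] y [62. 98.] [ 82. 107.  81.]
5 37 x [ 2. 15.] y [63. 98.] [ 88. 114.  85.]
10 74 x [-0. 14.] y [63. 98.] [113. 147. 110.]
15 42 x [-4.  6.] y [65. 98.] [105. 139. 103.]
30 5 x [-25.  12.] y [82. 90.] [72. 81. 82.]
35 25 x [-24.  28.] y [76. 89.] [67. 76. 79.]
40 30 x [-27.  32.] y [74. 90.] [82. 95. 99.]
45 31 x [-32.  32.] y [75. 90.] [ 85.  97. 101.]
50 32 x [-28.  33.] y [74. 90.] [ 96. 111. 116.]
55 32 x [-30.  33.] y [74. 90.] [ 96. 110. 116.]
scene 8
-10 8 x [10. 14.] y [63. 96.] [ 79. 105.  78.]
-5 30 x [12. 16.] y [64. 99.] [ 84. 109.  82.]
0 33 x [11. 15.] y [62. 98.] [ 81. 107.  80.]
5 33 x [11. 15.] y [62. 97.] [ 91. 121.  89.]
10 79 x [-15.  14.] y [62. 98.] [118. 150. 116.]
15 55 x [-4.  7.] y [63. 98.] [106. 138. 103.]
35 11 x [-8.  8.] y [74. 90.] [108. 126. 133.]
40 16 x [-12.  14.] y [75. 90.] [117. 135. 142.]
45 22 x [-9. 14.] y [74. 91.] [115. 134. 141.]
50 21 x [-11.  14.] y [75. 90.] [117. 135. 143.]
55 25 x [-13.  15.] y [75. 90.] [120. 139. 14
[... 190 characters left out ...]
7. 102. 113.]
35 19 x [-29.  29.] y [88. 93.] [106. 122. 132.]
40 31 x [-31.  31.] y [86. 92.] [110. 125. 132.]
45 29 x [-32.  30.] y [86. 92.] [111. 125. 130.]
50 22 x [-32.  32.] y [88. 93.] [114. 129. 136.]
55 35 x [-34.  32.] y [86. 92.] [112. 126. 133.]
top 8
5 58 x [-14.  15.] y [63. 97.] [ 78. 102.  84.]
10 83 x [-12.  11.] y [69. 99.] [ 83. 107.  80.]
15 22 x [-5.  3.] y [78. 98.] [ 80. 105.  75.]
30 12 x [-7.  5.] y [87. 92.] [109. 125. 121.]
35 24 x [-12.  12.] y [88. 92.] [109. 123. 126.]
40 28 x [-13.  11.] y [88. 93.] [115. 129. 134.]
45 29 x [-14.  13.] y [87. 92.] [113. 127. 132.]
50 24 x [-14.  13.] y [89. 92.] [117. 131. 136.]
55 33 x [-15.  13.] y [88. 92.] [115. 129. 134.]
```

Fingertips actually sit at cradle z ≈ 33 mm while the TCP reads −5.5: the true tips are about 38 mm behind the reported TCP along the tool's z. That also means the first grip held only the top few mm. I'll use the measured tips: open and advance 37 mm.

>>> play_rows(commands=[[[0.3,0,0,-0.005,0,0,0],[0.3,0,0,-0.005,0,0,0],[0.3,0,0,-0.005,0,0,0],[0.3,0,0,-0.005,0,0,0],[0.3,0,0,-0.005,0,0,0],[0.3,0,0,-0.005,0,0,0],[0.3,0,0,0.01,0,0,0],[0.3,0,0,0.02,0,0,0],[0.3,0,0,0.025,0,0,0],[0.3,0,0,0.025,0,0,0]]])

```text
time: 12.8
position: [0.5379, 0.0479, 0.0796]
tool_rot: [-3.14, -0.788, 1.914]
contact_force: [0.4, -0.2, -0.4]
width: 0.0601
finger_force: 0.0
```

```bash
cat > tip.py <<'E'
from h import *
import sys
go((O+RC@[-.0008,.08,-.0055],T2))
for n in('scene','top'):
    c=arm.capture(n); np.savez(f'{n}{sys.argv[1]}.npz',**c); q=(cloud(c)-O)@RC*1000
    m=(q[...,1]>60)&(q[...,1]<100)&(q[...,2]>-35)&(q[...,2]<60)&(abs(q[...,0])<60)&(abs(q[...,0])>17.5)
    B=q[m]
    for sgn in(1,-1):
        s=B[B[:,0]*sgn>0]; s=s[(s[:,1]>70)&(s[:,1]<95)]; print(n,sgn,len(s),'z lo',np.sort(s[:,2])[:8].round(1),'xin',np.percentile(abs(s[:,0]),[3,97]).round(1),'y',np.percentile(s[:,1],[5,95]).round(1))
E
python3 tip.py 9
```

```text
t 12.8 p [0.5379 0.0479 0.0796] rpy [-179.9  -45.2  109.7] q [-0.33  0.74  1.54  0.59  1.45 -0.93] F [ 0.4 -0.2 -0.4] w 0.0601 0.0
[  0.2   0.5 -26.4] [-0.1 -0.2 -0. ]
scene 1 172 z lo [-35.  -35.  -34.2   8.3   8.6   9.3   9.4  10.4] xin [30.6 45.5] y [73.4 90.6]
scene -1 104 z lo [-34.3   5.1   7.1   7.5   9.    9.    9.2   9.3] xin [29.4 45.1] y [75.  90.5]
top 1 161 z lo [5.1 5.1 6.6 7.2 8.3 8.9 9.1 9.2] xin [29.6 44.8] y [81.5 92.3]
top -1 146 z lo [ 3.9  6.3  6.6  7.1  8.1  8.6 10.1 10.3] xin [31.2 46. ] y [87.8 92.7]
```

>>> play_rows(commands=[[[0.3,0,0,0.006,0,0,0],[0.3,0,0,0.012,0,0,0],[0,0,0,0.012,0,0,0],[-0.2,0,0,0.012,0,0,0],[-1,0,0,0.012,0,0,0],[-1,0,0,0.012,0,0,0],[-1,0,0,0.012,0,0,0],[-1,0,0,0.012,0,0,0],[-1,0,0,0.012,0,0,0]]])

```text
time: 13.8
position: [0.5361, 0.0551, 0.072]
tool_rot: [3.141, -0.787, 1.915]
contact_force: [2.2, -0.5, 1.5]
width: 0.0299
finger_force: 30.0
```

```bash
python3 tip.py 10
```

```text
t 13.8 p [0.5361 0.0551 0.072 ] rpy [180.  -45.1 109.7] q [-0.32  0.74  1.56  0.6   1.42 -0.94] F [ 2.2 -0.5  1.5] w 0.0299 30.00043240841478
[  0.4  -0.1 -37. ] [ 0.  -0.1  0. ]
scene 1 120 z lo [-33.5   2.3   2.6   3.4   3.4   4.1   4.2   5. ] xin [19.  30.5] y [72.9 90.2]
scene -1 43 z lo [-34.9 -34.4   7.2  11.1  11.9  12.   13.   13. ] xin [17.8 29.1] y [80.7 90.5]
top 1 134 z lo [-5.8 -5.2 -2.9 -1.6 -1.  -0.9 -0.5 -0.4] xin [18.1 30.6] y [88.2 92.6]
top -1 144 z lo [-7.1 -4.  -2.2 -2.1 -1.1 -1.  -0.2  0.8] xin [18.  30.9] y [87.7 92.3]
```

```bash
cat >> h.py <<'E'
OT=np.array([.4793,-.2950,0]); a=np.deg2rad(9.5); RT=np.c_[[np.cos(a),np.sin(a),0],[-np.sin(a),np.cos(a),0],[0,0,1]]
T3=np.c_[RT[:,1],RT[:,0],[0,0,-1]]
def tcp(x,y,z): return OT+RT@[x/1000,(y-.4)/1000,(z-42.5)/1000]   # vase mid in tray mm -> TCP
E
python3 -c "
from h import *
print(np.linalg.det(T3),tcp(-15.2,10,49))
go((O+RC@[0,.08,.06],T2),(tcp(-15.2,-5,160),T3),(tcp(-15.2,-5,109),T3))"
```

```text
1.0 [ 0.462724   -0.28804038  0.0065    ]
t 13.9 p [0.5361 0.0551 0.072 ] rpy [180.  -45.1 109.7] q [-0.32  0.74  1.56  0.6   1.42 -0.94] F [ 1.8 -0.7  0.9] w 0.0296 30.000483841868117
[   0.5    0.7 -102.5] [ 0.  -0.1  0. ]
[-188.8 -187.2 -254. ] [ -4.  -45.    9.7]
[-224.9 -187.2 -218. ] [ -4.  -45.    9.7]
```

>>> play_rows(commands=[[[-1,0,0,-0.01,0,0,0],[-1,0,0,-0.04,0,0,0],[-1,0,0,-0.08,0,0,0],[-1,0,0,-0.12,0,0,0],[-1,-0.03,-0.03,-0.145,-0.6,-6.5,1.4],[-1,-0.06,-0.06,-0.17,-1.2,-13,2.8],[-1,-0.09,-0.09,-0.19,-1.8,-20,4.3],[-1,-0.12,-0.12,-0.21,-2.4,-27,5.8],[-1,-0.15,-0.15,-0.23,-3,-34,7.3],[-1,-0.17,-0.17,-0.245,-3.6,-40.5,8.7]]])

```text
time: 14.9
position: [0.4732, -0.2813, 0.1248]
tool_rot: [-3.135, -0.073, 1.751]
contact_force: [0.6, 1.1, -1.6]
width: 0.0297
finger_force: 30.0
```

```bash
python3 -c "
from h import *
go((tcp(-15.2,-5,160),T3),(tcp(-15.2,-5,109),T3))"
```

```text
t 14.9 p [ 0.4732 -0.2813  0.1248] rpy [-179.6   -4.2  100.3] q [-0.65  0.45  1.66  0.05  1.09 -0.85] F [ 0.6  1.1 -1.6] w 0.0297 29.99868583108764
[-20.3 -11.7   5.9] [-0.4 -4.2  0.8]
[-24.  -11.3  56.8] [-0.4 -4.2  0.8]
```

Go to the level pose just above the nest (axis z≈100) and check.

>>> play_rows(commands=[[[-1,-0.01,-0.006,0.005,-0.2,-2,0.4],[-1,-0.021,-0.0115,0.02,-0.4,-4.2,0.8],[-1,-0.0225,-0.0115,0.04,-0.4,-4.2,0.8],[-1,-0.024,-0.0115,0.057,-0.4,-4.2,0.8],[-1,-0.024,-0.0115,0.057,-0.4,-4.2,0.8],[-1,-0.024,-0.0115,0.057,-0.4,-4.2,0.8]]])

```text
time: 15.5
position: [0.4664, -0.3, 0.0662]
tool_rot: [-3.141, -0.005, 1.739]
contact_force: [-0.4, -0.8, -0.2]
width: 0.0296
finger_force: 30.0
```

```bash
cat > t.py <<'E'
from h import *
import sys
go((tcp(-15.2,-5,49),T3),(tcp(-15.2,10,49),T3))
k=sys.argv[1]; zc=float(sys.argv[2])
for n in('scene','top'):
    c=arm.capture(n); np.savez(f'{n}{k}.npz',**c)
    q=(cloud(c)-OT)@RT*1000; hsv=cv2.cvtColor(c['pixels'],cv2.COLOR_BGR2HSV).astype(int)
    col=((hsv[...,0]>45)&(hsv[...,0]<95)&(hsv[...,1]>40))|((hsv[...,1]<40)&(hsv[...,2]>120))
    m=col&(abs(q[...,0]+15.2)<25)&(abs(q[...,2]-zc)<20)&(abs(q[...,1])<110); B=q[m]
    print(n,len(B),'y',np.percentile(B[:,1],[1,99]).round(1))
    for lo,hi in((-85,-60),(-60,-35),(-35,-15),(30,50),(50,75)):
        s=B[(B[:,1]>lo)&(B[:,1]<hi)]
        if len(s)>8: print(lo,len(s),'x',np.percentile(s[:,0],[4,96]).round(1),'z',np.percentile(s[:,2],[4,50,96]).round(1))
    wd=(hsv[...,0]<25)&(hsv[...,1]>80)&(abs(q[...,0])<70)&(abs(q[...,1])<115)
    e=q[wd&(q[...,2]>65)&(q[...,2]<80)]; print('board',len(e),np.percentile(e,[3,97],axis=0).round(1).tolist())
    e=q[wd&(abs(q[...,2]-28)<3)&(abs(q[...,1])<80)]
    for s in(1,-1):
        f=e[e[:,0]*s>40]; print('wall',s,len(f),np.polyfit(f[:,1],f[:,0],1).round(3) if len(f)>10 else '')
a=np.hstack([cv2.resize(np.load(f'scene{k}.npz')['pixels'][190:290,150:270],(400,333)),cv2.resize(np.load(f'top{k}.npz')['pixels'][240:340,395:515],(400,333))])
cv2.imwrite(f'pics/e{k}.png',a)
E
python3 t.py 11 109
```

```text
t 15.5 p [ 0.4664 -0.3     0.0662] rpy [-180.    -0.3   99.6] q [-0.66  0.51  1.74  0.    0.91 -0.83] F [-0.4 -0.8 -0.2] w 0.0296 29.999815088231117
[-2.9 -1.6 59.7] [-0.  -0.3  0.1]
[12.1 -1.6 59.8] [-0.  -0.3  0.1]
scene 658 y [-81.7  77.9]
-85 124 x [-21.9   2.3] z [102.6 119.4 127.4]
-60 122 x [-15.6   2.8] z [103.1 119.9 127.3]
-35 42 x [-10.7   2.2] z [104.5 120.6 128.1]
30 105 x [-20.2   3.3] z [103.3 120.2 127.7]
50 122 x [-14.8   2. ] z [103.3 119.7 128.2]
board 96 [[-51.2, 91.2, 65.8], [52.4, 97.5, 77.9]]
wall 1 138 [-3.0000e-03  5.1122e+01]
wall -1 8 
top 510 y [11.1 78.4]
30 141 x [-26.8   0.4] z [114.9 122.5 127.4]
50 186 x [-27.3   0.3] z [115.9 122.6 127.6]
board 175 [[-49.4, 90.3, 67.8], [48.5, 96.8, 78.5]]
wall 1 61 [-7.0000e-03  5.0526e+01]
wall -1 60 [ 1.3000e-02 -5.1056e+01]
```

View pics/e11.png

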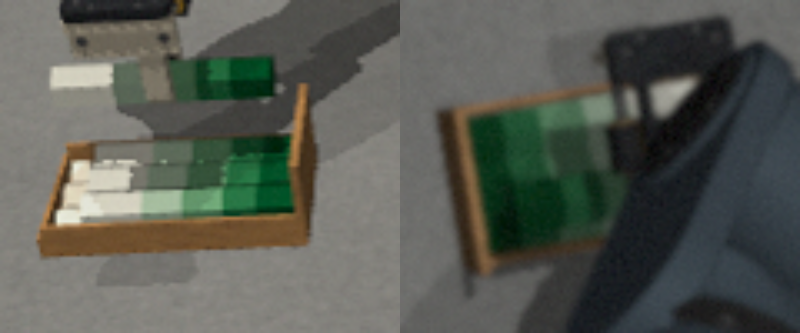

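Vase is level above the left hollow (scene crop (50,80)–(275,80)), closed end towards the board, 12 mm short of it; tool and camera readings agree within 1 mm. Lowering.

>>> play_rows(commands=[[[-1,0,-0.001,0.01,0,-0.3,0],[-1,0,-0.0016,0.025,0,-0.3,0],[-1,0,-0.0016,0.04,0,-0.3,0],[-1,0,-0.0016,0.05,0,-0.3,0],[-1,0,-0.0016,0.054,0,-0.3,0],[-1,0,-0.0016,0.055,0,-0.3,0],[-1,0,-0.0016,0.055,0,-0.3,0]]])

```text
time: 16.3
position: [0.4651, -0.3, 0.011]
tool_rot: [3.141, 0.001, 1.74]
contact_force: [1.1, 0.3, -1.4]
width: 0.03
finger_force: 30.0
```

```bash
python3 t.py 12 54
```

```text
t 16.3 p [ 0.4651 -0.3     0.011 ] rpy [180.    0.   99.7] q [-0.66  0.59  1.77 -0.    0.79 -0.83] F [ 1.1  0.3 -1.4] w 0.03 29.999682350317016
[-2.9 -0.4  4.5] [0.  0.  0.2]
[12.1 -0.3  4.5] [0.  0.  0.2]
scene 889 y [-79.5  78.9]
-85 115 x [-16.4   3.6] z [37.3 62.9 72.8]
-60 157 x [-15.1   8.2] z [36.5 56.3 72.3]
-35 50 x [-15.    5.5] z [36.  63.5 72.6]
30 144 x [-18.4   7.8] z [35.5 56.4 71.7]
50 173 x [-15.7   7.7] z [35.5 57.4 72.4]
board 92 [[-51.2, 91.4, 65.7], [52.1, 97.6, 78.9]]
wall 1 134 [4.0000e-03 5.1111e+01]
wall -1 0 
top 686 y [12.7 80.6]
30 192 x [-36.9   7. ] z [35.  64.1 72.5]
50 253 x [-37.4   7.3] z [35.  64.8 71.2]
board 177 [[-49.5, 90.2, 66.7], [48.5, 96.9, 77.9]]
wall 1 52 [-1.0000e-03  5.0479e+01]
wall -1 44 [ 9.0000e-03 -5.1031e+01]
```

>>> play_rows(commands=[[[-1,0,0,0.001,0,0,0],[-1,0,0,0.002,0,0,0],[-1,0,0,0.003,0,0,0],[-1,0,0,0.0035,0,0,0],[-1,0,0,0.0035,0,0,0]]])

```text
time: 16.9
position: [0.4648, -0.2998, 0.0072]
tool_rot: [-3.141, 0.0, 1.739]
contact_force: [-0.8, -0.0, -2.1]
width: 0.0294
finger_force: 30.0
```

>>> play_rows(commands=[[[-1,0,0,0.0005,0,0,0],[-1,0,0,0.001,0,0,0],[-1,0,0,0.001,0,0,0]]])

```text
time: 17.2
position: [0.4648, -0.2998, 0.0062]
tool_rot: [-3.141, 0.0, 1.74]
contact_force: [0.1, 0.3, -0.7]
width: 0.0302
finger_force: 30.0
```

>>> play_rows(commands=[[[-1,0,0,0.0005,0,0,0],[-1,0,0,0.001,0,0,0],[-1,0,0,0.001,0,0,0]]])

```text
time: 17.5
position: [0.4649, -0.2999, 0.0061]
tool_rot: [-3.142, 0.001, 1.74]
contact_force: [-3.2, 2.7, 10.5]
width: 0.0297
finger_force: 30.0
```

>>> play_rows(commands=[[[-1,0,0,0,0,0,0],[-1,0,0,0,0,0,0]]])

```text
time: 17.7
position: [0.4649, -0.2998, 0.0061]
tool_rot: [-3.142, 0.001, 1.74]
contact_force: [-4.0, 2.7, 12.0]
width: 0.0298
finger_force: 30.0
```

Landed (12 N). Relieve slightly and push towards the board.

>>> play_rows(commands=[[[-1,0,-0.0003,-0.0008,0,0,0],[-1,0.002,-0.0003,-0.0008,0,0,0],[-1,0.004,-0.0003,-0.0008,0,0,0],[-1,0.006,-0.0003,-0.0008,0,0,0],[-1,0.008,-0.0003,-0.0008,0,0,0],[-1,0.009,-0.0003,-0.0008,0,0,0],[-1,0.01,-0.0003,-0.0008,0,0,0],[-1,0.01,-0.0003,-0.0008,0,0,0]]])

```text
time: 18.5
position: [0.4631, -0.29, 0.0062]
tool_rot: [3.141, 0.001, 1.739]
contact_force: [2.3, -0.1, 3.1]
width: 0.0297
finger_force: 30.0
```

```bash
python3 -c "
from h import *
go((tcp(-15.2,10,49),T3))"
```

```text
t 18.5 p [ 0.4631 -0.29    0.0062] rpy [180.    0.   99.7] q [-0.64  0.59  1.79 -0.    0.77 -0.81] F [ 2.3 -0.1  3.1] w 0.0297 30.000704202102497
[ 2.  -0.1 -0.3] [0.  0.  0.2]
```

>>> play_rows(commands=[[[-1,0.0007,0,0,0,0,0],[-1,0.0014,0,0,0,0,0],[-1,0.002,0,0,0,0,0],[-1,0.002,0,0,0,0,0]]])

```text
time: 18.9
position: [0.4628, -0.2881, 0.0062]
tool_rot: [3.141, 0.001, 1.739]
contact_force: [2.8, -1.9, 2.4]
width: 0.0297
finger_force: 30.0
```

>>> play_rows(commands=[[[-1,0.0005,0,0,0,0,0],[-1,0.001,0,0,0,0,0],[-1,0.001,0,0,0,0,0]]])

```text
time: 19.2
position: [0.4627, -0.2878, 0.0062]
tool_rot: [3.141, 0.002, 1.74]
contact_force: [2.8, -5.4, 2.2]
width: 0.0297
finger_force: 30.0
```

>>> play_rows(commands=[[[-1,0.0005,0,0,0,0,0],[-1,0.001,0,0,0,0,0],[-1,0.001,0,0,0,0,0],[-1,0.001,0,0,0,0,0]]])

```text
time: 19.6
position: [0.4628, -0.2878, 0.0063]
tool_rot: [3.14, 0.004, 1.74]
contact_force: [2.7, -12.3, -0.6]
width: 0.0292
finger_force: 30.0
```

```bash
python3 t.py 13 55
```

```text
t 19.6 p [ 0.4628 -0.2878  0.0063] rpy [179.9   0.2  99.7] q [-0.64  0.58  1.79 -0.    0.76 -0.81] F [  2.7 -12.3  -0.6] w 0.0292 29.999872745247558
[-15.2  -0.2  -0.2] [0.1 0.2 0.2]
[-0.2 -0.1 -0.2] [0.1 0.2 0.2]
scene 833 y [-67.8  83.3]
-85 60 x [-21.    6.4] z [36.4 54.8 66.9]
-60 165 x [-16.8   8. ] z [37.2 54.4 67.4]
-35 107 x [-15.8   7.6] z [36.7 54.3 67.3]
30 134 x [-17.    8.1] z [36.1 54.  67.8]
50 165 x [-20.8   6.6] z [36.7 54.4 67.3]
board 97 [[-49.8, 91.2, 66.2], [53.0, 97.4, 78.6]]
wall 1 152 [-1.0000e-03  5.0877e+01]
wall -1 0 
top 520 y [28.  84.8]
30 164 x [-35.1   7.7] z [36.1 59.5 66.7]
50 248 x [-37.4   7.1] z [36.  59.3 67.3]
board 177 [[-49.2, 90.5, 66.1], [48.1, 97.0, 77.5]]
wall 1 40 [-5.0000e-03  5.0448e+01]
wall -1 26 [ 1.1000e-02 -5.1135e+01]
```

Home against the board (12 N, stalled at the expected place). Relieve and release.

>>> play_rows(commands=[[[-1,-0.0008,0,0.0004,0,0,0],[-1,-0.0014,0,0.0004,0,0,0],[-0.3,-0.0014,0,0.0004,0,0,0],[-0.2,-0.0014,0,0.0004,0,0,0],[-0.1,-0.0014,0,0.0004,0,0,0],[-0.1,-0.0014,0,0.0004,0,0,0],[-0.1,-0.0014,0,0.0004,0,0,0]]])

```text
time: 20.4
position: [0.4622, -0.2872, 0.0054]
tool_rot: [-3.141, -0.0, 1.74]
contact_force: [0.2, 0.1, 0.4]
width: 0.0418
finger_force: 0.0
```

>>> play_rows(commands=[[[-0.1,0,0,-0.005,0,0,0],[-0.1,0,0,-0.015,0,0,0],[-0.1,0,0,-0.035,0,0,0],[-0.1,0,0,-0.07,0,0,0],[-0.1,0,0,-0.11,0,0,0],[-0.1,0,0,-0.15,0,0,0],[-0.1,0.05,0,-0.18,0,0,0],[-0.1,0.1,0,-0.2,0,0,0],[-0.1,0.15,0,-0.2,0,0,0],[-0.1,0.2,0,-0.2,0,0,0]]])

```text
time: 21.4
position: [0.4304, -0.0998, 0.2071]
tool_rot: [3.139, 0.002, 1.739]
contact_force: [0.1, 0.5, 0.6]
width: 0.0415
finger_force: 0.0
```

```bash
python3 t.py 14 55
```

```text
t 21.4 p [ 0.4304 -0.0998  0.2071] rpy [1.799e+02 1.000e-01 9.960e+01] q [-0.33  0.12  1.88 -0.    1.14 -0.5 ] F [0.1 0.5 0.6] w 0.0415 0.0
[-2.056e+02 -1.000e-01  2.009e+02] [0.1 0.1 0.1]
[-1.906e+02 -1.000e-01  2.009e+02] [0.1 0.1 0.1]
scene 953 y [-67.9  83.2]
-85 63 x [-21.4   7.4] z [35.8 56.5 66.3]
-60 162 x [-18.9   7.2] z [37.  55.7 67.5]
-35 114 x [-16.4   8.6] z [36.6 55.4 68. ]
30 135 x [-18.4   7.4] z [36.1 55.2 66.6]
50 165 x [-20.6   7.9] z [37.6 55.3 66.9]
board 84 [[-46.4, 91.1, 66.7], [51.5, 97.4, 79.0]]
wall 1 150 [-0.    50.991]
wall -1 0 
top 1411 y [-67.5  82.8]
-85 83 x [-36.2   6.8] z [35.7 60.4 65.8]
-60 240 x [-37.3   6.5] z [35.9 59.9 66.6]
-35 184 x [-38.    6.2] z [35.8 60.4 66.9]
30 184 x [-35.3   5.7] z [36.2 59.5 66.6]
50 234 x [-33.5   7.2] z [36.2 60.  66.6]
board 124 [[-15.9, 90.5, 66.0], [50.1, 96.9, 77.9]]
wall 1 103 [-2.0000e-03  5.0471e+01]
wall -1 72 [ 4.0000e-03 -5.0667e+01]
```

View pics/e14.png

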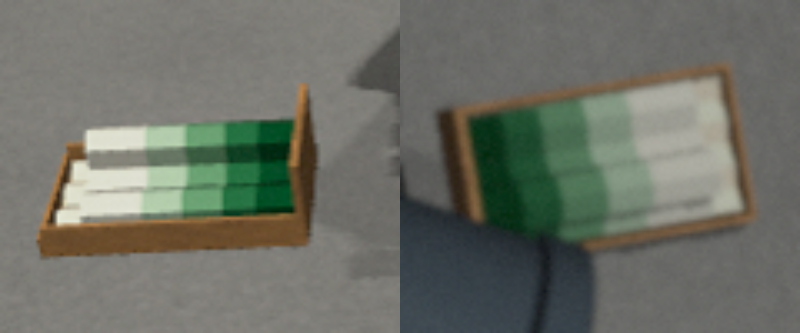

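```bash
python3 - <<'E'
from h import *
for n in('scene','top'):
    c=np.load(n+'14.npz'); q=(cloud(c)-OT)@RT*1000
    def e(m,l):
        s=q[m&(abs(q[...,1])<95)]; print(n,l,len(s),'ymin',np.sort(s[:,1])[:6].round(1),'ymax',np.sort(s[:,1])[-6:].round(1))
    e((q[...,2]>56)&(q[...,2]<72)&(abs(q[...,0]+15)<14),'new')
    e((q[...,2]>34)&(q[...,2]<44)&(abs(q[...,0]-30)<8),'p3')
    e((q[...,2]>34)&(q[...,2]<44)&(abs(q[...,0])<5),'p2')
    c=np.load(n+'0.npz'); q=(cloud(c)-OT)@RT*1000
    e((q[...,2]>34)&(q[...,2]<44)&(abs(q[...,0]-30)<8),'p3 before')
    e((q[...,2]>34)&(q[...,2]<44)&(abs(q[...,0])<5),'p2 before'); e((q[...,2]>34)&(q[...,2]<44)&(abs(q[...,0]+30)<8),'p1 before')
E
```

```text
scene new 445 ymin [-68.5 -68.3 -68.  -67.9 -67.8 -67.7] ymax [85.8 86.  86.3 87.8 88.  88.3]
scene p3 270 ymin [-71.  -69.9 -69.5 -69.5 -69.1 -68.1] ymax [86.3 86.3 86.4 86.4 86.9 89. ]
scene p2 192 ymin [-68.5 -68.3 -65.4 -65.2 -65.  -63.4] ymax [78.7 79.1 79.2 81.4 81.4 81.8]
scene p3 before 257 ymin [-69.9 -69.8 -69.8 -68.8 -67.2 -67.2] ymax [83.9 83.9 86.1 86.2 86.3 88.7]
scene p2 before 175 ymin [-67.8 -67.3 -65.  -65.  -63.9 -62.7] ymax [78.8 78.8 79.  81.5 81.8 82. ]
scene p1 before 248 ymin [-68.1 -67.4 -67.3 -66.  -65.9 -65.5] ymax [79.  79.1 81.1 81.5 81.7 81.9]
top new 903 ymin [-69.4 -68.6 -68.1 -67.9 -67.5 -67.5] ymax [87.1 87.3 87.7 88.  90.4 93.9]
top p3 473 ymin [-70.5 -70.2 -69.6 -69.5 -69.1 -68. ] ymax [82.5 83.3 83.4 83.6 83.7 83.9]
top p2 197 ymin [-71.4 -69.7 -68.3 -66.5 -65.3 -64.4] ymax [80.8 81.6 81.7 82.5 83.3 84.1]
top p3 before 477 ymin [-70.7 -69.8 -69.8 -69.6 -69.4 -68.6] ymax [82.2 83.1 83.2 83.4 83.7 83.8]
top p2 before 307 ymin [-71.2 -70.3 -69.8 -68.9 -68.3 -68. ] ymax [80.6 81.8 82.3 82.9 83.2 84.1]
top p1 before 466 ymin [-68.8 -68.7 -68.1 -68.1 -68.  -67.9] ymax [81.5 82.1 82.2 82.3 82.7 82.7]
```

New vase's front edge matches the packed ones' fronts (home), packed vases unmoved. Handing in.

```bash
python3 -c "
from plant import arm
print(arm.close_job())"
```

```text
the job is handed in; nothing more can be done
None
```

I laid the vase home in the V-rest and let it go there. I then took it from the side and packed it level in the hollow at tray x = -15.2 mm, closed end pushed against the end board. The last pictures show it home and the packed vases unmoved. I handed the job in at about 21 s, and no verdict came back.

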